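Plug a pressure test gauge into the compressed-air outlet

TASK

Fit the pressure test gauge into the air outlet's quick coupler so that the line pressure can be checked before the autoclave runs: first pull the coupler's sleeve back (down) until it stays back by itself when you let go, then take the gauge from its stand and push its plug gently home until the sleeve springs fully forward again by itself and locks it. Let go and leave the gauge standing upright in the coupler, and do not disturb the drying nozzle, the bottle, the steel cassette or the cup.

Things in the scene. Friction and masses are not known exactly. Their poses are not given: they have to be found in the camera images.
- outlet: Compressed-air outlet fixed on the counter: grey pillar 47 mm high (foot flange 68 mm across, column 38, head 46), a blue shut-off knob at its side reaching 45 mm from the axis, 24 mm up, and a brass quick coupler 26 mm across standing on top, mouth up. Origin: centre of the foot, on the counter; z up, x towards the knob. The coupler's small lean and height are not in this pose.
- coupler_mouth (a point): Nominal centre of the coupler's mouth, on the pillar's axis 105 mm up; it does not follow the coupler. The real mouth is 100 to 110 mm high, as the coupler is screwed in more or less, and up to 4 mm off sideways, as it leans: find it by touch or sight. Bore 17.4 mm, flared to 24 mm at the mouth by a cone 3 mm deep. With the sleeve forward, balls in the bore stop a plug 10 mm below the mouth.
- coupler_swivel (a point): Centre of the stiff swivel, on the pillar's axis about 50 mm up, on which the coupler leans up to 0.07 rad each way. Dry friction holds it: about 5 N sideways at the mouth shifts it, to 4 or 5 mm from upright at most, and it stays where it is put. Squeezing the sleeve between two fingers brings it to the middle between them.
- sleeve (a joint): Steel sleeve round the coupler, knurled, blue band: tube 34 mm across, 30 mm long, collar 38 mm across on its lowest 4 mm. Value in m: 0 = forward (upper rim 2 mm below the mouth: nominally 73 to 103 mm above the counter), growing as it is pulled back (down) to a hard stop at 0.0095. Spring 5 N at 0, 10 N at the stop. Pulled past 0.0085 it catches and stays at about 0.0075 when let go.
- coupler_valve (a point): Nominal point 15 mm below the mouth, inside: with the sleeve caught back, a plug's tip meets the spring valve there (pushing takes 4 N, rising to 8 to 15 N). With the tip 22 to 24 mm below the mouth the catch lets go and the sleeve snaps forward to 0, locking the plug; at 25.1 mm is a hard stop. Like the mouth, all this is really up to 5 mm higher or lower.
- gauge: Pressure test gauge, 0.22 kg, upright in a hole of the stand. Origin: centre of the plug's tip (lowest face); z along its axis to the dial. From the tip: steel plug 16 mm across, tip chamfered 2 mm, groove at 8 to 17 mm; collar 28 mm across at 27 to 31 mm, by which it hangs in the stand; brass hexagon 23 mm across to 40 mm; then the case. Locked, its collar is about 5 mm above the mouth.
- gauge_case (a point): Centre of the gauge's round, black rubber-covered case, 53 mm above the plug's tip on the gauge's axis; the place to hold it. The case is 44 mm across and 26 mm high (40 to 66 mm above the tip), with a white dial and red pointer on top. The rubber bears firm gripping.
- caddy: The stand: white plastic block fixed on the counter, 62 mm (x) by 170 mm (y), 36 mm high. Origin: centre of its underside. Two holes of 20 mm at y = -46 and +46 mm; one holds the gauge, the other the drying nozzle, either way round. In it the gauge's tip is 9 mm above the counter.
- nozzle: Drying nozzle, loose, not needed: the same plug and collar, a brass hexagon and a pointed aluminium nozzle, 88 mm long in all, upright in the other hole of the stand. Origin at its lower tip, z up. Leave it alone.
- spray_bottle: Blue plastic bottle with a white cap, 64 mm across, 165 mm high, loose. Origin: centre of its underside. Leave it alone.
- cassette: Steel instrument cassette, 100 by 180 mm, 28 mm high, loose. Origin: centre of its underside. Leave it alone.
- cup: White ceramic cup with a handle, 62 mm across, 55 mm high, loose. Origin: centre of its underside. Leave it alone.

How it is judged:
By the outcome, as a careful person would: the job done as asked, in the order asked, and still so for the second after the job is handed in, with the robot touching nothing.
It also fails if it takes over 70 s, if anything falls off the work surface, if the arm or the gripper's body presses on something with over 40 N, if the wrist force passes 120 N, or if a joint passes its speed limit or range.

ROBOT

A 6-joint arm with a two-finger parallel gripper is mounted at the origin on the work surface. World frame = base frame: x ahead of the robot, y to its left, z up, the work surface at z = 0. Lengths are in m, angles in rad, forces in N, time in s.
With the tool pointing down it reaches from about 0.35 to 0.85 m from the base axis. Payload 8.1 kg.
Tool frame: the origin (TCP) lies midway between the tips of the shut fingers; the grasp point (between the pads) lies 19 mm behind it; z points along the fingers, y is the direction in which the jaws open and shut (so a half turn about z gives the same grasp; the last joint's range is limited). The gripper opens to 85 mm and grips with 20 to 120 N. Pads are 22 mm wide; open, the fingers measure 114 mm over their backs; the gripper's body (76 mm by 85 mm) begins 54 mm behind the grasp point. The pads swing forward as they close: fully open they stand 13 mm farther back than shut.
Start: joints at [1.138, 0.13, 1.488, -0, 1.523, -0.085], TCP at [0.204, 0.564, 0.231] pointing down, gripper open.
Joint ranges: [-2.96, 2.96], [-0.89, 2.26], [0.02, 2.5], [-1.34, 4.48], [0, 2.73], [-2.66, 2.66]. Speed limits (rad/s): [2.39, 2.39, 2.79, 3.14, 3.14, 3.14].

INTERFACE

Orientations are given as a unit quaternion [x, y, z, w].
In Python, from bench import manip gives the robot as it stands. The module is installed in compiled form; this text tells all that it offers.
- The arm moves only by the tool servo_tool, never from a script. Its argument "steps" is a list of rows, each an object with "slide": the shift along the tool's x, y, z in m, a list of three; "yaw": the turn about the tool's z in rad; "gripper": the closure, from -1 (fully open) to 1 (shut). A call has 1 to 5 rows; each row is the pose to reach, as a shift and turn from the pose commanded when the call began, along the tool's axes at that moment; what a row does not reach only later rows make up. A row lasts 1/10 s, in which the tool goes at most 50 mm and 8.59 degrees, less where a joint would pass 70% of its speed; a pose out of reach is approached as far as the arm can. A call with a gripper value outside its range is refused whole. The fingers move at their own pace and stop on an object; "newtons" is the grip in N (left out, the last holds). Time passes only in rows, so rows that repeat a pose let the fingers close. It gives the time, the measured TCP pose, the force and the opening at its end, in the units of the state.
- manip.get_obs(): the state, without advancing time (a new reading comes with each control period).
- manip.snapshot(name): name is "scene" or "top" or "wrist"; returns a dict with "img" (420x560x3 uint8, red, green, blue), "range_z" (420x560 float32, m along the optical axis (not along the pixel's ray), 0 where there is no reading), "fovy" (degrees; the focal length in pixels is half the picture's height over the tangent of half this angle, whatever the lens; pixels are square), "cx", "cy" (the principal point, pixels), "k1" (the pictures are not rectified: a ray, as slopes to the right and down, at radius r is drawn at 1 + k1 r^2 times it, then the intrinsics apply), "R" (3x3) and "t" (3): a world point X has camera coordinates R X + t. Camera axes: x right, y down, z forward; pixel columns grow to the right and rows downward; lengths in m; the calibration is good to about 2 mm. A picture is of the moment at which its call begins.
- manip.finish_job(): hands the job in, once; it reports no verdict.
The state is a dict: "time": time; "joint_positions": joint angles; "joint_velocities": joint speeds; "tau": joint torques, N m; "eef_pos": TCP position; "tool_rot": TCP orientation; "wrist_force": force on the tool from outside, world axes, zero at the start; "ft_torque": the same for the moment, N m; "grip_width": finger opening in m.
Only numpy, scipy, OpenCV 4.12 (cv2) and the standard library are available. Lean on these libraries where they do the work, as an engineer would, in place of code of your own. Each camera call takes 0.05 s, during which the arm holds its last target. There are 200 camera calls.

## Working session

There is one attempt and no reset: what is moved stays moved. The work goes in short steps, Python scripts to look and compute and a tool call to move; the robot and the scene stay as the last step left them, time stands still between calls to the robot, and variables do not carry over. Pictures are saved under pics/ and viewed, about 8 in all and at most 12, crops included, and the job is handed in when it is done.

Besides the shell and the picture viewer there is one more tool, called after "Emit:" as a command line: name --argument value ..., lists and objects as JSON in quotes. servo_tool: Moves the arm, as the interface text tells. Its arguments: {"type":"object","properties":{"steps":{"type":"array","items":{"type":"object","properties":{"slide":{"type":"array","items":{"type":"number"}},"yaw":{"type":"number"},"gripper":{"type":"number"}}}},"newtons":{"type":"number"}},"required":["steps"]}

```bash
mkdir -p pics
cat > h.py <<'E'
import numpy as np, cv2
from bench import manip
def snap(n,save=None):
    s=manip.snapshot(n)
    if save: cv2.imwrite('pics/'+save,cv2.cvtColor(s['img'],cv2.COLOR_RGB2BGR))
    return s
def K(s):
    f=210/np.tan(np.radians(s['fovy'])/2); return np.array([[f,0,s['cx']],[0,f,s['cy']],[0,0,1.]])
def dist(s): return np.array([s['k1'],0,0,0,0.])
def rays(s,uv):
    p=cv2.undistortPoints(np.asarray(uv,float).reshape(-1,1,2),K(s),dist(s)).reshape(-1,2)
    return np.c_[p,np.ones(len(p))]
def plane(s,uv,z):
    d=rays(s,uv)@s['R']; c=-s['R'].T@s['t']; return c+d*((z-c[2])/d[:,2])[:,None]
def cloud(s):
    h,w=s['range_z'].shape; v,u=np.mgrid[:h,:w]
    r=rays(s,np.c_[u.ravel(),v.ravel()])*s['range_z'].reshape(-1,1)
    X=(r-s['t'])@s['R']; X[s['range_z'].ravel()==0]=np.nan
    return X.reshape(h,w,3)
def proj(s,X):
    return cv2.projectPoints(np.asarray(X,float).reshape(-1,1,3),cv2.Rodrigues(s['R'])[0],s['t'],K(s),dist(s))[0].reshape(-1,2)
E
python3 - <<'E'
from h import *
import pickle
d={}
for n in('top','scene','wrist'):
    d[n]=snap(n,n+'0.png'); s=d[n]; print(n,s['fovy'],s['k1'],-s['R'].T@s['t'])
pickle.dump(d,open('s0.pkl','wb'))
a=np.hstack([cv2.imread('pics/top0.png'),cv2.imread('pics/scene0.png')]);
cv2.imwrite('pics/w.png',np.hstack([a[:, :560]]))
o=manip.get_obs(); print(o)
E
```

```text
top 48.70930213365277 -0.08022914842048896 [0.44987286 0.00647952 1.1067005 ]
scene 52.56811331892091 0.04439903057313173 [1.08193855 0.01676574 0.69107894]
wrist 66.63715387542106 -0.04887617799304323 [0.13910885 0.58804439 0.3722852 ]
{'time': 0.15, 'joint_positions': array([ 1.13759021e+00,  1.30983593e-01,  1.48900759e+00, -2.84039034e-06,
        1.52298103e+00, -8.53673907e-02]), 'joint_velocities': array([-0.00010733, -0.00448584, -0.00259834,  0.00094431,  0.00061756,
        0.0005233 ]), 'tau': array([ 3.09848128e-04, -5.70059574e+01, -5.01161742e+01, -2.26603634e-04,
        9.51678579e-03,  3.48989488e-05]), 'eef_pos': array([0.20431137, 0.56371276, 0.23049967]), 'tool_rot': array([ 1.73043797e-01,  9.84913889e-01, -6.67087362e-04, -1.75482656e-04]), 'wrist_force': array([-0.12212644,  0.26227432,  0.28626685]), 'ft_torque': array([-0.00540868, -0.03597482,  0.04028239]), 'grip_width': 0.08519130386680933}
```

View pics/top0.png

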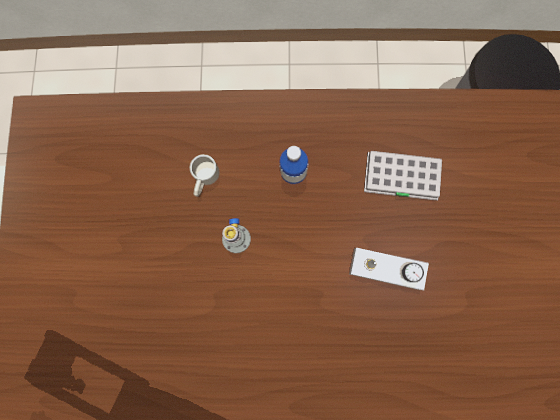

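View pics/scene0.png

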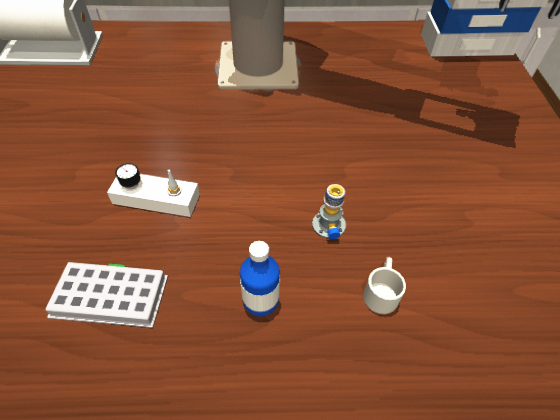

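The top view shows the outlet at (236,239) with its coupler mouth near (231,233), the gauge at (413,272) and the nozzle at (370,264). The bottle, cup and cassette are all farther from the robot. The scene view agrees. Next I'll measure positions.

Run:
```python
from h import *
import pickle
d=pickle.load(open('s0.pkl','rb'))
for n in('top','scene'):
    s=d[n]; C=cloud(s); hsv=cv2.cvtColor(s['img'],cv2.COLOR_RGB2HSV)
    Z=C[...,2]; m=((Z>0.015)&(Z<0.25)&(C[...,0]>.3)&(C[...,0]<.85)&(abs(C[...,1])<.5)).astype(np.uint8)
    k,l,st,ce=cv2.connectedComponentsWithStats(m)
    print(n)
    for i in range(1,k):
        if st[i,4]<60: continue
        P=C[l==i]; print(st[i],P.min(0).round(3),P.max(0).round(3),np.median(P,0).round(3))
        lo,hi=P.min(0),P.max(0)
        if n=='top':
            for zz in(.02,.045,.06,.07,.095):
                Q=P[abs(P[:,2]-zz)<.008]
                if len(Q)>8: print('  z',zz,len(Q),Q.min(0).round(3),Q.max(0).round(3))
    # brass / yellow
    br=cv2.inRange(hsv,(18,110,110),(35,255,255)); k,l,st,ce=cv2.connectedComponentsWithStats(br)
    for i in range(1,k):
        if st[i,4]>10: print(' brass',st[i],ce[i].round(1),np.nanmedian(C[l==i],0).round(3), np.nanmax(C[l==i],0).round(3), plane(s,ce[i],.105).round(4))
    bl=cv2.inRange(hsv,(105,150,60),(125,255,255)); k,l,st,ce=cv2.connectedComponentsWithStats(bl)
    for i in range(1,k):
        if st[i,4]>15: print(' blue',st[i],ce[i].round(1),np.nanmedian(C[l==i],0).round(3))
```

```text
top
[279 146  29  37 843] [ 0.697 -0.028  0.015] [0.758 0.036 0.169] [0.717 0.004 0.112]
  z 0.02 23 [ 0.699 -0.027  0.015] [0.722 0.031 0.027]
  z 0.045 43 [ 0.697 -0.026  0.037] [0.72  0.035 0.053]
  z 0.06 39 [ 0.698 -0.026  0.052] [0.719 0.034 0.068]
  z 0.07 46 [ 0.698 -0.028  0.063] [0.73  0.036 0.078]
  z 0.095 81 [ 0.699 -0.027  0.087] [0.757 0.036 0.103]
[ 366  151   76   47 2847] [ 0.662 -0.353  0.015] [ 0.773 -0.17   0.037] [ 0.715 -0.26   0.028]
  z 0.02 1300 [ 0.662 -0.353  0.015] [ 0.773 -0.17   0.028]
[190 154  29  42 465] [0.665 0.185 0.015] [0.76  0.247 0.06 ] [0.72  0.224 0.046]
  z 0.02 106 [0.668 0.185 0.015] [0.758 0.243 0.028]
  z 0.045 177 [0.669 0.186 0.037] [0.759 0.247 0.053]
  z 0.06 140 [0.688 0.185 0.052] [0.76  0.247 0.06 ]
[222 218  22  29 426] [0.543 0.12  0.017] [0.611 0.162 0.112] [0.566 0.141 0.087]
  z 0.045 108 [0.543 0.12  0.038] [0.607 0.162 0.051]
  z 0.095 68 [0.55  0.126 0.087] [0.581 0.16  0.103]
[ 350  248   79   42 2076] [ 0.444 -0.306  0.015] [ 0.54  -0.126  0.1  ] [ 0.491 -0.215  0.037]
  z 0.02 37 [ 0.444 -0.293  0.015] [ 0.54  -0.127  
[... 982 characters left out ...]
brass [329 185  14  11 116] [335.4 190. ] [0.564 0.148 0.107] [0.583 0.159 0.111] [[0.5663 0.1472 0.105 ]]
 brass [168 186  11   8  39] [173.5 189.9] [ 0.512 -0.165  0.048] [ 0.515 -0.157  0.052] [[ 0.5622 -0.1494  0.105 ]]
 brass [325 206  14   9  85] [331.  210.6] [0.579 0.142 0.057] [0.586 0.159 0.077] [[0.6146 0.1338 0.105 ]]
 brass [328 223   8   6  35] [331.8 225.2] [0.591 0.146 0.03 ] [0.598 0.155 0.034] [[0.6468 0.1318 0.105 ]]
 blue [ 431    0  109   33 2021] [480.4  18.6] [-0.036  0.587  0.105]
 blue [328 228  12  11 109] [333.5 233. ] [0.611 0.148 0.031]
 blue [ 240  256   39   39 1169] [259.4 275.8] [0.749 0.008 0.112]
 blue [244 303  34  13 107] [260.4 311.2] [0.761 0.007 0.012]
```

Emit:
servo_tool --steps '[{"slide": [-0.043, -0.021, 0]}, {"slide": [-0.086, -0.042, 0]}, {"slide": [-0.13, -0.064, 0]}, {"slide": [-0.174, -0.086, 0]}, {"slide": [-0.218, -0.107, -0.01]}]'

```text
validation failed for argument at $.st...
```

Emit:
servo_tool --steps '[{"slide": [-0.043, -0.021, 0]}, {"slide": [-0.086, -0.042, 0]}, {"slide": [-0.13, -0.064, 0]}, {"slide": [-0.174, -0.086, 0]}, {"slide": [-0.218, -0.107, -0.01]}]'

```text
validation failed for argument at $.st...
```

Emit:
servo_tool --steps '[{"slide": [-0.04, -0.02, 0]}, {"slide": [-0.08, -0.04, 0]}, {"slide": [-0.118, -0.059, 0]}, {"slide": [-0.118, -0.059, 0]}, {"slide": [-0.118, -0.059, 0]}]'

```text
validation failed for argument at $.st...
```

Run:
```python
from h import *
import pickle
s=snap('wrist','w1.png'); pickle.dump(s,open('w1.pkl','wb')); print(-s['R'].T@s['t'],manip.get_obs()['eef_pos'],s['R'])
C=cloud(s); hsv=cv2.cvtColor(s['img'],cv2.COLOR_RGB2HSV)
print(proj(s,[[.567,.143,.105],[.567,.143,0],[.607,.143,.024]]))
```

```text
[0.13912564 0.58808063 0.3724169 ] [0.20431844 0.56375223 0.23062928] [[ 0.34100313  0.94006154 -0.00108172]
 [ 0.90338951 -0.32738182  0.27696305]
 [ 0.26000818 -0.09542248 -0.96087996]]
[[ 84.69879844 533.12229599]
 [117.29485002 461.0845644 ]
 [122.91621705 491.02398939]]
```

View pics/w1.png

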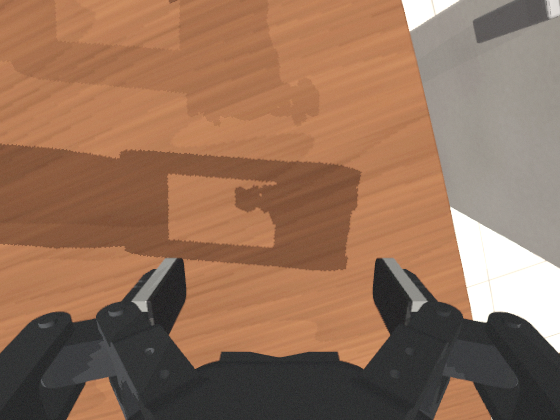

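The picture shows only the table and the open fingers, so the arm has not moved. The rows were refused, probably because every field must be given.

Emit:
servo_tool --steps '[{"slide": [-0.043, -0.021, 0], "yaw": 0, "gripper": -1}, {"slide": [-0.086, -0.042, 0], "yaw": 0, "gripper": -1}, {"slide": [-0.13, -0.064, 0], "yaw": 0, "gripper": -1}, {"slide": [-0.174, -0.086, 0], "yaw": 0, "gripper": -1}, {"slide": [-0.218, -0.107, -0.01], "yaw": 0, "gripper": -1}]' --newtons 80

```text
time: 0.7
eef_pos: [0.3732, 0.387, 0.2397]
tool_rot: [0.173, 0.985, -0.001, -0.001]
wrist_force: [-0.1, 0.8, 0.0]
grip_width: 0.0854
```

Emit:
servo_tool --steps '[{"slide": [-0.043, -0.021, 0], "yaw": 0, "gripper": -1}, {"slide": [-0.086, -0.042, 0], "yaw": 0, "gripper": -1}, {"slide": [-0.13, -0.064, 0], "yaw": 0, "gripper": -1}, {"slide": [-0.174, -0.086, 0], "yaw": 0, "gripper": -1}, {"slide": [-0.218, -0.107, -0.01], "yaw": 0, "gripper": -1}]'

```text
time: 1.2
eef_pos: [0.5416, 0.2123, 0.2497]
tool_rot: [0.173, 0.985, -0.001, -0.001]
wrist_force: [0.2, 1.1, 0.3]
grip_width: 0.0854
```

Emit:
servo_tool --steps '[{"slide": [-0.035, -0.02, 0], "yaw": 0, "gripper": -1}, {"slide": [-0.07, -0.04, 0], "yaw": 0, "gripper": -1}, {"slide": [-0.1, -0.059, 0], "yaw": 0, "gripper": -1}, {"slide": [-0.1, -0.059, 0], "yaw": 0, "gripper": -1}, {"slide": [-0.1, -0.059, 0], "yaw": 0, "gripper": -1}]'

```text
time: 1.7
eef_pos: [0.6154, 0.1241, 0.2507]
tool_rot: [0.174, 0.985, -0.0, -0.001]
wrist_force: [-0.8, 0.4, -0.8]
grip_width: 0.0854
```

Run:
```python
from h import *
import pickle
s=snap('wrist','w2.png'); pickle.dump(s,open('w2.pkl','wb')); print(-s['R'].T@s['t'],manip.get_obs()['eef_pos'])
print(proj(s,[[.567,.143,.105],[.567,.143,0],[.607,.143,.024]]))
```

```text
[0.55032538 0.14832618 0.39267863] [0.61498536 0.12494325 0.25084789]
[[279.79004228 135.14819041]
 [279.57701251 129.73539767]
 [291.43898118 163.87895515]]
```

View pics/w2.png

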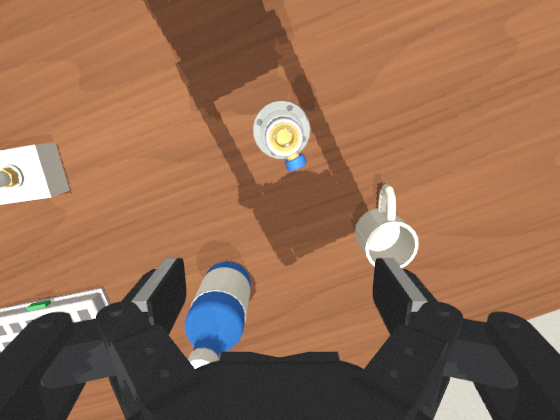

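The wrist view shows the flange near (282,130), the mouth near (285,137) and the knob at (295,163). The bottle and cup are clear of the outlet. I'll take a second wrist view on the way and triangulate.

Emit:
servo_tool --steps '[{"slide": [0.03, -0.03, 0], "yaw": 0, "gripper": -1}, {"slide": [0.03, -0.06, 0], "yaw": 0, "gripper": -1}, {"slide": [0.03, -0.07, 0], "yaw": 0, "gripper": -1}, {"slide": [0.03, -0.07, 0], "yaw": 0, "gripper": -1}, {"slide": [0.03, -0.07, 0], "yaw": 0, "gripper": -1}]'

```text
time: 2.25
eef_pos: [0.5636, 0.0702, 0.2519]
tool_rot: [0.173, 0.985, 0.0, 0.001]
wrist_force: [-0.6, 0.4, -0.3]
grip_width: 0.0853
```

```bash
cat > m.py <<'E'
from h import *
import pickle
def feats(s,g):
    """fit ellipses near guess pixel g: brass mouth, flange via range"""
    hsv=cv2.cvtColor(s['img'],cv2.COLOR_RGB2HSV); C=cloud(s)
    near=np.linalg.norm(C[...,:2]-g,axis=2)<.055
    out={}
    br=((cv2.inRange(hsv,(15,70,90),(38,255,255))>0)&near&(C[...,2]>.085)).astype(np.uint8)
    top=(near&(C[...,2]>.085)).astype(np.uint8)
    allm=(near&(C[...,2]>.003)).astype(np.uint8)
    for n,m in(('brass',br),('sleeve+mouth',top)):
        c=max(cv2.findContours(m,0,cv2.CHAIN_APPROX_NONE)[0],key=cv2.contourArea)
        out[n]=cv2.fitEllipse(cv2.convexHull(c))
    return out,C,near
E
python3 - <<'E'
from m import *
s1=pickle.load(open('w2.pkl','rb')); s2=snap('wrist','w3.png'); pickle.dump(s2,open('w3.pkl','wb'))
top=pickle.load(open('s0.pkl','rb'))
g=np.array([.567,.143])
R=[]
for s in(s1,s2,top['top'],top['scene']):
    f,C,near=feats(s,g)
    for k,v in f.items(): print(k,np.round(v[0],1),np.round(v[1],1),plane(s,v[0],.105).round(4))
    P=C[near]; P=P[P[:,2]>.085]; print(' zmax',np.percentile(P[:,2],[50,80,90,95,99]).round(4))
    Q=C[near&(C[...,2]>.003)&(C[...,2]<.015)]; 
    if len(Q)>30:
        r=cv2.minEnclosingCircle(Q[:,:2].astype(np.float32)*1000); print(' foot',r, np.median(Q,0))
    Q=C[near&(C[...,2]>.038)&(C[...,2]<.055)]
    if len(Q)>30: print(' head',cv2.minEnclosingCircle(Q[:,:2].astype(np.float32)*1000),np.median(Q[:,2]))
    R.append((s,f['brass'][0]))
# least squares triangulation
def tri(R):
    A=np.zeros((3,3));b=np.zeros(3)
    for s,uv in R:
        d=(rays(s,uv)@s['R'])[0]; d/=np.linalg.norm(d); c=-s['R'].T@s['t']; M=np.eye(3)-np.outer(d,d); A+=M;b+=M@c
    return np.linalg.solve(A,b)
print(tri(R[:2]),tri(R))
E
```

```text
brass [283.9 136.9] [28.8 29. ] [[0.5697 0.1459 0.105 ]]
sleeve+mouth [279.6 375.9] [139.1 385.9] [[0.8149 0.0525 0.105 ]]
 zmax [0.3367 0.3444 0.348  0.3495 0.3507]
 foot ((568.0966186523438, 144.44747924804688), 33.69065475463867) [0.55610966 0.14687407 0.00544451]
 head ((567.5335083007812, 144.3294677734375), 22.418834686279297) 0.044280690745360736
brass [358.6 171.4] [27.1 28.8] [[0.5706 0.146  0.105 ]]
sleeve+mouth [449.5 373.4] [192.5 270.3] [[0.832  0.1822 0.105 ]]
 zmax [0.3246 0.3384 0.3436 0.3473 0.3511]
 foot ((567.91015625, 143.7445831298828), 33.94002151489258) [0.55180862 0.13101319 0.00597289]
 head ((568.092529296875, 143.97427368164062), 23.040855407714844) 0.045186193076585765
brass [229.6 232.4] [11.1 11.8] [[0.5679 0.1432 0.105 ]]
sleeve+mouth [230.  233.2] [15.9 16.9] [[0.5661 0.1422 0.105 ]]
 zmax [0.1061 0.1091 0.1099 0.1104 0.1112]
 foot ((567.1937255859375, 142.97329711914062), 54.70676803588867) [0.55592722 0.12885475 0.00622848]
 head ((575.1201782226562, 143.55850219726562), 32.08088684082031) 0.04584379328807965
brass [335.8 189.9] [11.9 14.1] [[0.5661 0.1478 0.105 ]]
sleeve+mouth [334.3 194.4] [19.6 22.1] [[0.577  0.1438 0.105 ]]
 zmax [0.1042 0.108  0.109  0.11   0.1111]
 foot ((566.5419921875, 136.26193237304688), 48.26011276245117) [0.577536   0.12855724 0.00712371]
 head ((578.5989990234375, 140.9492645263672), 30.353370666503906) 0.04615000288757855
[0.56971362 0.14569315 0.1077413 ] [0.56898802 0.14529223 0.10817071]
```

Emit:
servo_tool --steps '[{"slide": [0.01, 0.035, 0], "yaw": 0, "gripper": -1}, {"slide": [0.0207, 0.0715, 0.01], "yaw": 0, "gripper": -1}, {"slide": [0.0207, 0.0715, 0.05], "yaw": 0, "gripper": -1}, {"slide": [0.0207, 0.0715, 0.09], "yaw": 0, "gripper": -1}, {"slide": [0.0207, 0.0715, 0.09], "yaw": 0, "gripper": -1}]'

```text
time: 2.8
eef_pos: [0.564, 0.1443, 0.1544]
tool_rot: [0.172, 0.985, -0.002, -0.005]
wrist_force: [-0.3, -0.7, -1.9]
grip_width: 0.0855
```

```bash
cat > st.py <<'E'
from h import *
from scipy.spatial.transform import Rotation as Ro
def slide(o,target): return Ro.from_quat(o['tool_rot']).inv().apply(np.array(target)-o['eef_pos']).round(4)
E
python3 - <<'E'
from st import *
o=manip.get_obs(); print(o['eef_pos'],o['tool_rot'],o['wrist_force'],slide(o,[.5685,.1445,.071]))
import pickle
for n in('w2','w3'):
    s=pickle.load(open(n+'.pkl','rb')); C=cloud(s); r=np.linalg.norm(C[...,:2]-[.5695,.1455],axis=2)
    for a,b in((0,.006),(.009,.013),(.0135,.0165)):
        q=C[(r>a)&(r<b)&(C[...,2]<.15)]; print(n,a,len(q),np.percentile(q[:,2],[10,50,90]).round(4))
E
```

```text
[0.56401253 0.14426916 0.15442306] [ 0.17213667  0.98505692 -0.00172283 -0.00537322] [-0.26753204 -0.74354202 -1.90084474] [-0.005   0.0022  0.0834]
w2 0 137 [0.0928 0.0936 0.0947]
w2 0.009 389 [0.1052 0.1077 0.1092]
w2 0.0135 358 [0.1051 0.1065 0.1077]
w3 0 114 [0.0928 0.0938 0.0947]
w3 0.009 372 [0.1041 0.1074 0.1091]
w3 0.0135 401 [0.0474 0.1063 0.1077]
```

Emit:
servo_tool --steps '[{"slide": [0, 0, 0], "yaw": 0, "gripper": -1}, {"slide": [0, 0, 0], "yaw": 0, "gripper": -1}]'

```text
time: 3.0
eef_pos: [0.5698, 0.1439, 0.1642]
tool_rot: [0.173, 0.985, 0.001, 0.002]
wrist_force: [0.6, -0.5, 0.4]
grip_width: 0.0855
```

Run:
```python
from st import *
o=manip.get_obs(); print(o['eef_pos'],o['tool_rot'],o['wrist_force'],slide(o,[.5685,.1445,.072]))
```

```text
[0.56981833 0.14388633 0.16416858] [1.73006036e-01 9.84919017e-01 6.51729745e-04 1.73675009e-03] [ 0.63742763 -0.46036087  0.42253405] [ 0.0017 -0.      0.0922]
```

Emit:
servo_tool --steps '[{"slide": [0.001, 0, 0.03], "yaw": 0, "gripper": -1}, {"slide": [0.001, 0, 0.06], "yaw": 0, "gripper": -1}, {"slide": [0.001, 0, 0.08], "yaw": 0, "gripper": -1}, {"slide": [0.001, 0, 0.09], "yaw": 0, "gripper": -1}, {"slide": [0.001, 0, 0.09], "yaw": 0, "gripper": -1}]'

```text
time: 3.5
eef_pos: [0.5676, 0.1437, 0.0718]
tool_rot: [0.173, 0.985, 0.0, 0.0]
wrist_force: [-0.6, -0.2, 0.6]
grip_width: 0.0855
```

Emit:
servo_tool --steps '[{"slide": [0, 0, 0], "yaw": 0, "gripper": 1}, {"slide": [0, 0, 0], "yaw": 0, "gripper": 1}, {"slide": [0, 0, 0], "yaw": 0, "gripper": 1}, {"slide": [0, 0, 0], "yaw": 0, "gripper": 1}, {"slide": [0, 0, 0], "yaw": 0, "gripper": 1}]' --newtons 80

```text
time: 4.0
eef_pos: [0.5684, 0.1443, 0.0727]
tool_rot: [0.173, 0.985, 0.001, 0.001]
wrist_force: [1.7, 2.9, 5.5]
grip_width: 0.0339
```

Emit:
servo_tool --steps '[{"slide": [0, 0, 0], "yaw": 0, "gripper": 1}, {"slide": [0, 0, 0], "yaw": 0, "gripper": 1}, {"slide": [0, 0, 0], "yaw": 0, "gripper": 1}]'

```text
time: 4.3
eef_pos: [0.5683, 0.1444, 0.0726]
tool_rot: [0.173, 0.985, 0.001, 0.001]
wrist_force: [1.5, 2.5, 5.3]
grip_width: 0.0334
```

Run:
```python
from st import *
o=manip.get_obs(); print(o['eef_pos'],o['tool_rot'],o['wrist_force'],o['grip_width'])
s=snap('wrist','w4.png')
```

```text
[0.56834918 0.14436608 0.07255312] [1.72944800e-01 9.84930604e-01 6.72371593e-04 1.16151230e-03] [1.52438067 2.5024529  5.34114803] 0.03338601737953601
```

View pics/w4.png

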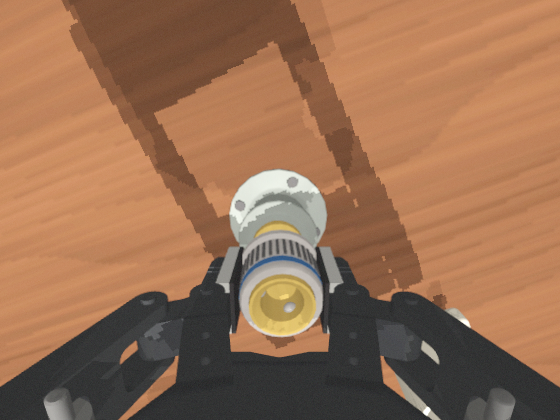

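The pads hold the sleeve at a 33 mm opening, with the mouth at (283,305). Now I'll pull it down.

Emit:
servo_tool --steps '[{"slide": [0, 0, 0.002], "yaw": 0, "gripper": 1}, {"slide": [0, 0, 0.004], "yaw": 0, "gripper": 1}, {"slide": [0, 0, 0.006], "yaw": 0, "gripper": 1}, {"slide": [0, 0, 0.008], "yaw": 0, "gripper": 1}, {"slide": [0, 0, 0.008], "yaw": 0, "gripper": 1}]'

```text
time: 4.85
eef_pos: [0.5681, 0.1442, 0.0643]
tool_rot: [0.173, 0.985, 0.0, 0.001]
wrist_force: [-0.2, 2.5, 8.3]
grip_width: 0.0338
```

Emit:
servo_tool --steps '[{"slide": [0, 0, 0.001], "yaw": 0, "gripper": 1}, {"slide": [0, 0, 0.002], "yaw": 0, "gripper": 1}, {"slide": [0, 0, 0.002], "yaw": 0, "gripper": 1}, {"slide": [0, 0, 0.002], "yaw": 0, "gripper": 1}]'

```text
time: 5.25
eef_pos: [0.5682, 0.1443, 0.0637]
tool_rot: [0.173, 0.985, 0.0, 0.001]
wrist_force: [-5.8, 1.5, 16.8]
grip_width: 0.0337
```

Emit:
servo_tool --steps '[{"slide": [0, 0, 0.001], "yaw": 0, "gripper": 1}, {"slide": [0, 0, 0], "yaw": 0, "gripper": -1}, {"slide": [0, 0, 0], "yaw": 0, "gripper": -1}, {"slide": [0, 0, 0], "yaw": 0, "gripper": -1}, {"slide": [0, 0, 0], "yaw": 0, "gripper": -1}]'

```text
time: 5.75
eef_pos: [0.5668, 0.1436, 0.0607]
tool_rot: [0.173, 0.985, -0.0, -0.001]
wrist_force: [-0.5, -0.2, -0.2]
grip_width: 0.0852
```

Emit:
servo_tool --steps '[{"slide": [0, 0, -0.04], "yaw": 0, "gripper": -1}, {"slide": [0, 0, -0.08], "yaw": 0, "gripper": -1}, {"slide": [0.0, -0.03, -0.12], "yaw": 0, "gripper": -1}, {"slide": [-0.03, -0.06, -0.15], "yaw": 0, "gripper": -1}, {"slide": [-0.05, -0.06, -0.18], "yaw": 0, "gripper": -1}]'

```text
time: 6.25
eef_pos: [0.5936, 0.0673, 0.2426]
tool_rot: [0.174, 0.985, -0.001, 0.0]
wrist_force: [0.9, 0.8, 0.0]
grip_width: 0.0852
```

Emit:
servo_tool --steps '[{"slide": [0, 0, 0], "yaw": 0, "gripper": -1}, {"slide": [0, 0, 0], "yaw": 0, "gripper": -1}, {"slide": [0, 0, 0], "yaw": 0, "gripper": -1}]'

```text
time: 6.55
eef_pos: [0.5927, 0.0707, 0.2394]
tool_rot: [0.173, 0.985, -0.0, -0.001]
wrist_force: [0.7, 0.2, -1.4]
grip_width: 0.0855
```

Run:
```python
from m import *
s=snap('wrist','w5.png'); pickle.dump(s,open('w5.pkl','wb')); t=snap('top'); sc=snap('scene')
print(manip.get_obs()['eef_pos'])
g=np.array([.5685,.1445]); R=[]
hsv=cv2.cvtColor(s['img'],cv2.COLOR_RGB2HSV)
for q in(s,t,sc):
    C=cloud(q); hs=cv2.cvtColor(q['img'],cv2.COLOR_RGB2HSV)
    r=np.linalg.norm(C[...,:2]-g,axis=2)
    br=((cv2.inRange(hs,(15,70,90),(38,255,255))>0)&(r<.03)&(C[...,2]>.088)&(C[...,2]<.13)).astype(np.uint8)
    c=max(cv2.findContours(br,0,cv2.CHAIN_APPROX_NONE)[0],key=cv2.contourArea); e=cv2.fitEllipse(cv2.convexHull(c))
    print(np.round(e[0],1),np.round(e[1],1),plane(q,e[0],.109).round(4))
    P=C[(r<.03)&(C[...,2]<.13)]
    print(np.histogram(P[:,2],np.arange(.085,.115,.002)))
C=cloud(s); u,v=proj(s,[[.5685,.1445,.1]])[0].astype(int); a=s['img'][v-50:v+50,u-65:u+65]
cv2.imwrite('pics/c5.png',cv2.resize(a[...,::-1],None,fx=5,fy=5,interpolation=cv2.INTER_CUBIC))
```

```text
[0.59264349 0.07087226 0.23949293]
[351.6 142.2] [30.9 32.4] [[0.5692 0.1448 0.109 ]]
(array([ 24,  29,  39,  62, 158,  54, 195, 210,  44,  36, 166, 223,  38,
         0]), array([0.085, 0.087, 0.089, 0.091, 0.093, 0.095, 0.097, 0.099, 0.101,
       0.103, 0.105, 0.107, 0.109, 0.111, 0.113]))
[229.7 232.3] [11.4 12.9] [[0.5675 0.1426 0.109 ]]
(array([ 5,  6,  8, 10, 13, 16, 28, 28, 16, 15, 13, 21, 17,  4]), array([0.085, 0.087, 0.089, 0.091, 0.093, 0.095, 0.097, 0.099, 0.101,
       0.103, 0.105, 0.107, 0.109, 0.111, 0.113]))
[335.3 191.4] [13.9 15.3] [[0.5733 0.1456 0.109 ]]
(array([13, 11, 12, 17, 20, 26, 32, 52, 23, 19, 15, 39, 30,  4]), array([0.085, 0.087, 0.089, 0.091, 0.093, 0.095, 0.097, 0.099, 0.101,
       0.103, 0.105, 0.107, 0.109, 0.111, 0.113]))
```

View pics/c5.png

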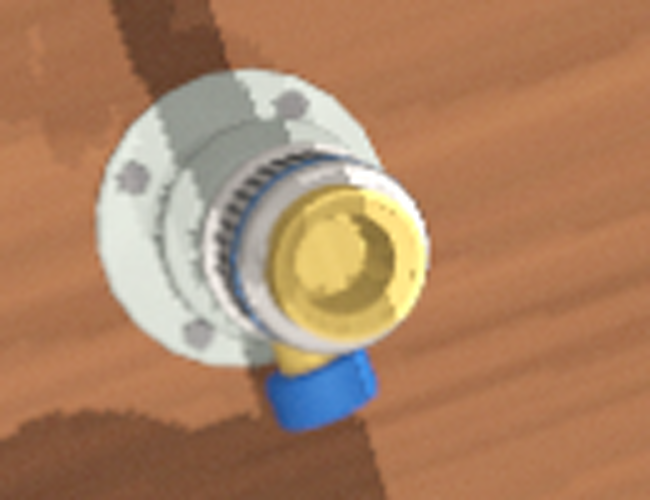

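The sleeve stays back: its rim is at about 0.099 and the brass mouth at 0.109 stands proud of it. Next, the gauge.

Emit:
servo_tool --steps '[{"slide": [-0.006, -0.035, 0], "yaw": 0, "gripper": -1}, {"slide": [-0.012, -0.075, 0], "yaw": 0, "gripper": -1}, {"slide": [-0.018, -0.115, 0], "yaw": 0, "gripper": -1}, {"slide": [-0.024, -0.155, 0], "yaw": 0, "gripper": -1}, {"slide": [-0.03, -0.195, 0], "yaw": 0, "gripper": -1}]'

```text
time: 7.2
eef_pos: [0.5546, -0.124, 0.2404]
tool_rot: [0.173, 0.985, 0.0, -0.001]
wrist_force: [-0.0, -0.2, 0.2]
grip_width: 0.0853
```

Emit:
servo_tool --steps '[{"slide": [-0.01, -0.04, 0], "yaw": 0, "gripper": -1}, {"slide": [-0.02, -0.08, 0], "yaw": 0, "gripper": -1}, {"slide": [-0.03, -0.12, 0], "yaw": 0, "gripper": -1}, {"slide": [-0.03, -0.156, 0], "yaw": 0, "gripper": -1}, {"slide": [-0.03, -0.156, 0], "yaw": 0, "gripper": -1}]'

```text
time: 7.7
eef_pos: [0.5286, -0.2836, 0.2401]
tool_rot: [0.175, 0.985, -0.0, -0.001]
wrist_force: [-0.6, -0.5, -0.2]
grip_width: 0.0854
```

Emit:
servo_tool --steps '[{"slide": [0, 0, 0], "yaw": 0, "gripper": -1}, {"slide": [0, 0, 0], "yaw": 0, "gripper": -1}]'

```text
time: 7.9
eef_pos: [0.5307, -0.2789, 0.2408]
tool_rot: [0.173, 0.985, 0.0, -0.0]
wrist_force: [0.5, 0.0, -0.0]
grip_width: 0.0856
```

Run:
```python
from m import *
s=snap('wrist','w6.png'); pickle.dump(s,open('w6.pkl','wb'))
print(manip.get_obs()['eef_pos'], proj(s,[[.479,-.26,.07]]))
C=cloud(s)
m=((C[...,2]>.062)&(C[...,2]<.085)&(np.linalg.norm(C[...,:2]-[.479,-.26],axis=2)<.04)).astype(np.uint8)
c=max(cv2.findContours(m,0,cv2.CHAIN_APPROX_NONE)[0],key=cv2.contourArea); e=cv2.fitEllipse(cv2.convexHull(c)); print(e,plane(s,e[0],.075))
P=C[m>0]; print(np.percentile(P[:,2],[5,50,95]),cv2.minEnclosingCircle(P[:,:2].astype(np.float32)*1000))
t=snap('top'); hs=cv2.cvtColor(t['img'],cv2.COLOR_RGB2HSV); u,v=413,272
w=(hs[...,1]<60)&(hs[...,2]>120);
```

```text
[ 0.53085664 -0.2787439   0.24096683] [[278.46872591 130.17403496]]
((281.94500732421875, 135.22372436523438), (44.98162841796875, 47.04232406616211), 176.97015380859375) [[ 0.48429148 -0.25842106  0.075     ]]
[0.07222808 0.0735578  0.07502107] ((484.71636962890625, -258.2177429199219), 21.90842628479004)
```

View pics/w6.png

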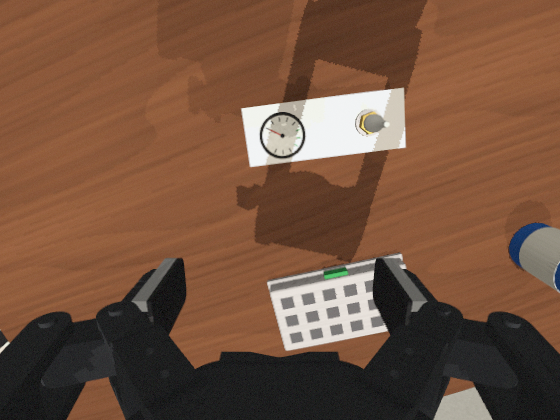

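The wrist view shows the gauge dial at (282,135) and the nozzle at (370,123). The gauge is at about (0.4845, -0.258), with its top at 0.074 to 0.075.

Emit:
servo_tool --steps '[{"slide": [0.035, 0.003, 0.02], "yaw": 0, "gripper": -1}, {"slide": [0.0505, 0.0037, 0.06], "yaw": 0, "gripper": -1}, {"slide": [0.0505, 0.0037, 0.1], "yaw": 0, "gripper": -1}, {"slide": [0.0505, 0.0037, 0.13], "yaw": 0, "gripper": -1}, {"slide": [0.0505, 0.0037, 0.13], "yaw": 0, "gripper": -1}]'

```text
time: 8.5
eef_pos: [0.4814, -0.2562, 0.1062]
tool_rot: [0.172, 0.985, 0.002, -0.004]
wrist_force: [-0.3, 0.3, 0.1]
grip_width: 0.0854
```

Emit:
servo_tool --steps '[{"slide": [0, 0, 0.0], "yaw": 0, "gripper": -1}, {"slide": [0, 0, 0.03], "yaw": 0, "gripper": -1}, {"slide": [0, 0, 0.05], "yaw": 0, "gripper": -1}, {"slide": [0, 0, 0.066], "yaw": 0, "gripper": -1}, {"slide": [0, 0, 0.066], "yaw": 0, "gripper": -1}]'

```text
time: 9.0
eef_pos: [0.4847, -0.2592, 0.0456]
tool_rot: [0.173, 0.985, 0.0, -0.0]
wrist_force: [-0.2, -0.2, 0.6]
grip_width: 0.0855
```

Emit:
servo_tool --steps '[{"slide": [0, 0, 0], "yaw": 0, "gripper": -1}, {"slide": [0, 0, 0], "yaw": 0, "gripper": -1}]'

```text
time: 9.2
eef_pos: [0.4861, -0.2604, 0.0479]
tool_rot: [0.173, 0.985, -0.001, 0.002]
wrist_force: [0.2, 0.3, 0.0]
grip_width: 0.0855
```

Run:
```python
from st import *
o=manip.get_obs(); print(o['eef_pos'],o['wrist_force'],slide(o,[.4845,-.258,.045]))
```

```text
[ 0.48605146 -0.26035613  0.04785974] [0.20093444 0.28216427 0.01309533] [0.0023 0.0017 0.0028]
```

Emit:
servo_tool --steps '[{"slide": [0.001, 0.0015, 0.001], "yaw": 0, "gripper": -1}, {"slide": [0.001, 0.0015, 0.001], "yaw": 0, "gripper": 1}, {"slide": [0.001, 0.0015, 0.001], "yaw": 0, "gripper": 1}, {"slide": [0.001, 0.0015, 0.001], "yaw": 0, "gripper": 1}, {"slide": [0.001, 0.0015, 0.001], "yaw": 0, "gripper": 1}]' --newtons 70

```text
time: 9.7
eef_pos: [0.4843, -0.258, 0.0449]
tool_rot: [0.173, 0.985, -0.0, 0.0]
wrist_force: [-1.7, 0.1, 6.5]
grip_width: 0.0423
```

Emit:
servo_tool --steps '[{"slide": [0, 0, 0], "yaw": 0, "gripper": 1}, {"slide": [0, 0, 0], "yaw": 0, "gripper": 1}, {"slide": [0, 0, 0], "yaw": 0, "gripper": 1}, {"slide": [0, 0, 0], "yaw": 0, "gripper": 1}]'

```text
time: 10.1
eef_pos: [0.4843, -0.2579, 0.0449]
tool_rot: [0.173, 0.985, -0.0, 0.0]
wrist_force: [-1.1, 1.0, 5.6]
grip_width: 0.0423
```

Emit:
servo_tool --steps '[{"slide": [0, 0, -0.01], "yaw": 0, "gripper": 1}, {"slide": [0, 0, -0.03], "yaw": 0, "gripper": 1}, {"slide": [0, 0, -0.06], "yaw": 0, "gripper": 1}, {"slide": [0, 0, -0.1], "yaw": 0, "gripper": 1}, {"slide": [0, 0, -0.13], "yaw": 0, "gripper": 1}]'

```text
time: 10.6
eef_pos: [0.4839, -0.2576, 0.1765]
tool_rot: [0.173, 0.985, -0.0, 0.0]
wrist_force: [0.8, -0.9, -2.6]
grip_width: 0.0424
```

Emit:
servo_tool --steps '[{"slide": [0, 0, 0], "yaw": 0, "gripper": 1}, {"slide": [0, 0, 0], "yaw": 0, "gripper": 1}, {"slide": [0, 0, 0], "yaw": 0, "gripper": 1}]'

```text
time: 10.9
eef_pos: [0.4829, -0.2569, 0.1723]
tool_rot: [0.173, 0.985, 0.001, -0.001]
wrist_force: [-1.0, 0.3, -2.6]
grip_width: 0.0423
```

Run:
```python
from st import *
import pickle
o=manip.get_obs(); print(o['eef_pos'],o['wrist_force'],o['grip_width'],slide(o,[.5690,.1450,.175]))
s=snap('wrist'); sc=snap('scene'); pickle.dump((s,sc,o['eef_pos']),open('w7.pkl','wb'))
u,v=proj(sc,[o['eef_pos']])[0].astype(int); print(u,v)
a=cv2.resize(sc['img'][max(0,v-60):v+60,max(u-60,0):u+60],(420,420),interpolation=cv2.INTER_CUBIC)
b=cv2.resize(s['img'][200:420,120:440],(375,258))
im=np.zeros((420,795,3),np.uint8); im[:,:420]=a; im[:258,420:]=b
cv2.imwrite('pics/c7.png',im[...,::-1])
```

```text
[ 0.48286311 -0.25693814  0.17232703] [-0.98837618  0.30631918 -2.59128565] 0.04227855641466807 [ 0.056   0.4072 -0.0022]
112 132
```

View pics/c7.png

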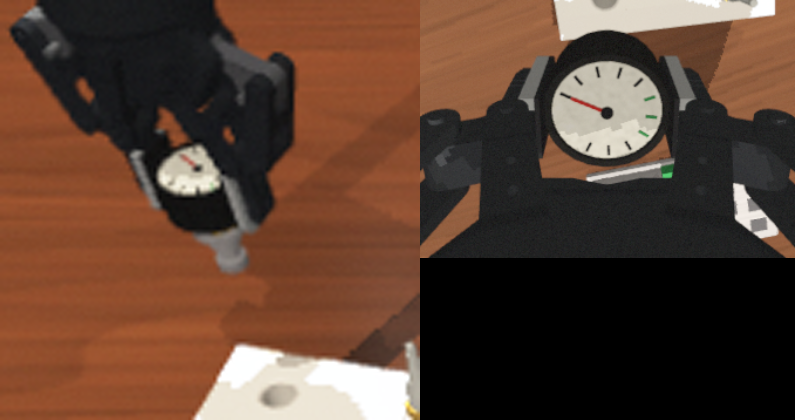

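The gauge is held squarely in the pads and has left the stand. I'll check how it sits in the hand.

Run:
```python
from st import *
import pickle
s,sc,tcp=pickle.load(open('w7.pkl','rb'))
hs=cv2.cvtColor(s['img'],cv2.COLOR_RGB2HSV)
C=cloud(s); r=np.linalg.norm(C[...,:2]-tcp[:2],axis=2)
P=C[(r<.018)&(abs(C[...,2]-tcp[2]-.03)<.02)]; z=np.median(P[:,2]); print('top z-tcp',z-tcp[2])
A=np.c_[P[:,:2]-tcp[:2],np.ones(len(P))]; print('tilt',np.linalg.lstsq(A,P[:,2],rcond=None)[0])
w=((hs[...,1]<70)&(hs[...,2]>110)&(r<.024)&(abs(C[...,2]-z)<.006)).astype(np.uint8)
c=max(cv2.findContours(w,0,cv2.CHAIN_APPROX_NONE)[0],key=cv2.contourArea); e=cv2.fitEllipse(cv2.convexHull(c)); print(e)
p=plane(s,e[0],z)[0]; print('dial-tcp',p-tcp)
# steel plug below in scene: depth pts
Cs=cloud(sc); r=np.linalg.norm(Cs[...,:2]-tcp[:2],axis=2)
for a in np.arange(-.04,.02,.006):
    Q=Cs[(r<.03)&(Cs[...,2]>tcp[2]+a)&(Cs[...,2]<tcp[2]+a+.006)]
    if len(Q)>3: print(round(a,3),len(Q),(Q.mean(0)-tcp).round(4),np.ptp(Q[:,1]).round(4))
# mouth recheck w5
s=pickle.load(open('w5.pkl','rb')); C=cloud(s); r=np.linalg.norm(C[...,:2]-[.569,.145],axis=2)
m=((r<.02)&(C[...,2]>.1045)&(C[...,2]<.115)).astype(np.uint8)
c=max(cv2.findContours(m,0,cv2.CHAIN_APPROX_NONE)[0],key=cv2.contourArea); e=cv2.fitEllipse(cv2.convexHull(c)); print('mouth',e,plane(s,e[0],.1085))
```

```text
top z-tcp 0.028336583604651605
tilt [-0.00073121 -0.00140256  0.20066565]
((279.0866394042969, 293.14691162109375), (82.94776916503906, 94.49584197998047), 89.65980529785156)
dial-tcp [1.30783319e-05 5.59075346e-04 2.83365836e-02]
-0.04 5 [ 0.0056  0.0037 -0.0354] 0.0069
-0.034 29 [ 0.0045  0.0031 -0.0303] 0.0157
-0.028 22 [ 0.004   0.0031 -0.0256] 0.011
-0.022 11 [ 0.005   0.005  -0.0181] 0.0115
-0.016 7 [ 0.0104  0.0038 -0.0125] 0.0086
-0.01 42 [ 0.0104  0.0044 -0.0062] 0.0233
-0.004 9 [ 0.011   0.0097 -0.0022] 0.0257
0.002 28 [0.0145 0.0045 0.0062] 0.0523
0.008 66 [0.0158 0.0025 0.011 ] 0.0542
0.014 67 [0.0168 0.0041 0.017 ] 0.052
mouth ((351.8701171875, 142.6617889404297), (30.574331283569336, 31.717683792114258), 59.547813415527344) [[0.5696723  0.14496084 0.1085    ]]
```

Emit:
servo_tool --steps '[{"slide": [0.006, 0.035, -0.01], "yaw": 0, "gripper": 1}, {"slide": [0.012, 0.075, -0.01], "yaw": 0, "gripper": 1}, {"slide": [0.018, 0.115, -0.01], "yaw": 0, "gripper": 1}, {"slide": [0.024, 0.155, -0.01], "yaw": 0, "gripper": 1}, {"slide": [0.03, 0.195, -0.01], "yaw": 0, "gripper": 1}]'

```text
time: 11.5
eef_pos: [0.5215, -0.0624, 0.1829]
tool_rot: [0.173, 0.985, 0.0, -0.001]
wrist_force: [1.7, -0.2, -1.9]
grip_width: 0.0422
```

Emit:
servo_tool --steps '[{"slide": [0.006, 0.04, 0], "yaw": 0, "gripper": 1}, {"slide": [0.012, 0.08, 0], "yaw": 0, "gripper": 1}, {"slide": [0.018, 0.12, 0], "yaw": 0, "gripper": 1}, {"slide": [0.022, 0.15, 0], "yaw": 0, "gripper": 1}, {"slide": [0.022, 0.17, 0], "yaw": 0, "gripper": 1}]'

```text
time: 12.0
eef_pos: [0.5585, 0.1057, 0.1826]
tool_rot: [0.172, 0.985, -0.0, -0.001]
wrist_force: [0.2, 0.2, -2.8]
grip_width: 0.0425
```

Emit:
servo_tool --steps '[{"slide": [0.004, 0.02, 0], "yaw": 0, "gripper": 1}, {"slide": [0.004, 0.035, 0], "yaw": 0, "gripper": 1}, {"slide": [0.004, 0.041, 0], "yaw": 0, "gripper": 1}, {"slide": [0.004, 0.041, 0], "yaw": 0, "gripper": 1}, {"slide": [0.004, 0.041, 0], "yaw": 0, "gripper": 1}]'

```text
time: 12.5
eef_pos: [0.5695, 0.1424, 0.1839]
tool_rot: [0.173, 0.985, -0.0, -0.0]
wrist_force: [0.2, 0.1, -2.5]
grip_width: 0.0422
```

Run:
```python
from st import *
o=manip.get_obs(); print(o['eef_pos'],o['tool_rot'],o['wrist_force'],slide(o,[.5690,.1450,.16]))
```

```text
[0.56953165 0.14237545 0.18393695] [ 1.73207390e-01  9.84885280e-01 -3.12774744e-04 -2.94749937e-04] [ 0.2069281   0.08418594 -2.52623365] [0.0014 0.0023 0.0239]
```

Emit:
servo_tool --steps '[{"slide": [0.0008, 0.0022, 0.01], "yaw": 0, "gripper": 1}, {"slide": [0.0008, 0.0022, 0.02], "yaw": 0, "gripper": 1}, {"slide": [0.0008, 0.0022, 0.03], "yaw": 0, "gripper": 1}, {"slide": [0.0008, 0.0022, 0.03], "yaw": 0, "gripper": 1}, {"slide": [0.0008, 0.0022, 0.03], "yaw": 0, "gripper": 1}]'

```text
time: 13.0
eef_pos: [0.5692, 0.1452, 0.1535]
tool_rot: [0.173, 0.985, -0.0, -0.001]
wrist_force: [0.3, -0.3, -2.5]
grip_width: 0.0427
```

Emit:
servo_tool --steps '[{"slide": [0, 0, 0], "yaw": 0, "gripper": 1}, {"slide": [0, 0, 0], "yaw": 0, "gripper": 1}, {"slide": [0, 0, 0], "yaw": 0, "gripper": 1}]'

```text
time: 13.3
eef_pos: [0.57, 0.1455, 0.1549]
tool_rot: [0.173, 0.985, 0.0, 0.0]
wrist_force: [-1.2, 0.4, -1.5]
grip_width: 0.0425
```

Run:
```python
from st import *
o=manip.get_obs(); print(o['eef_pos'],o['tool_rot'],o['wrist_force'],slide(o,[.5695,.1448,.15]))
sc=snap('scene'); u,v=proj(sc,[[.569,.145,.115]])[0].astype(int)
cv2.imwrite('pics/c8.png',cv2.resize(sc['img'][v-45:v+45,u-55:u+55],None,fx=5,fy=5,interpolation=cv2.INTER_CUBIC)[...,::-1])
```

```text
[0.56999319 0.14552536 0.15485388] [1.72994353e-01 9.84922708e-01 1.44094735e-04 4.38824151e-04] [-1.20379139  0.36145114 -1.52915679] [ 0.0002 -0.0009  0.0049]
```

View pics/c8.png

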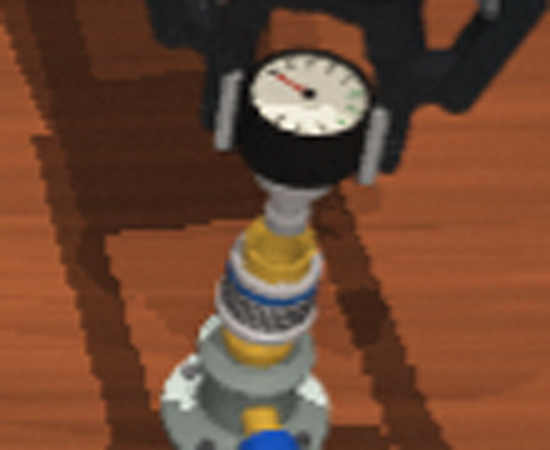

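The plug sits just above the centre of the mouth. I'll lower it slowly.

Emit:
servo_tool --steps '[{"slide": [0, -0.0005, 0.003], "yaw": 0, "gripper": 1}, {"slide": [0, -0.0005, 0.006], "yaw": 0, "gripper": 1}, {"slide": [0, -0.0005, 0.009], "yaw": 0, "gripper": 1}, {"slide": [0, -0.0005, 0.011], "yaw": 0, "gripper": 1}, {"slide": [0, -0.0005, 0.011], "yaw": 0, "gripper": 1}]'

```text
time: 13.85
eef_pos: [0.5691, 0.1449, 0.1426]
tool_rot: [0.173, 0.985, -0.0, -0.0]
wrist_force: [0.1, 0.5, -2.3]
grip_width: 0.0421
```

Emit:
servo_tool --steps '[{"slide": [0, 0, 0.002], "yaw": 0, "gripper": 1}, {"slide": [0, 0, 0.004], "yaw": 0, "gripper": 1}, {"slide": [0, 0, 0.005], "yaw": 0, "gripper": 1}, {"slide": [0, 0, 0.005], "yaw": 0, "gripper": 1}]'

```text
time: 14.25
eef_pos: [0.5693, 0.145, 0.138]
tool_rot: [0.173, 0.985, -0.0, -0.0]
wrist_force: [0.4, -0.4, -3.0]
grip_width: 0.0422
```

Entered the bore with no side force. Continuing.

Emit:
servo_tool --steps '[{"slide": [0, 0, 0.002], "yaw": 0, "gripper": 1}, {"slide": [0, 0, 0.004], "yaw": 0, "gripper": 1}, {"slide": [0, 0, 0.006], "yaw": 0, "gripper": 1}, {"slide": [0, 0, 0.006], "yaw": 0, "gripper": 1}]'

```text
time: 14.65
eef_pos: [0.5692, 0.1449, 0.1318]
tool_rot: [0.173, 0.985, -0.0, -0.0]
wrist_force: [0.1, 0.5, -2.7]
grip_width: 0.0423
```

Emit:
servo_tool --steps '[{"slide": [0, 0, 0.0015], "yaw": 0, "gripper": 1}, {"slide": [0, 0, 0.003], "yaw": 0, "gripper": 1}, {"slide": [0, 0, 0.004], "yaw": 0, "gripper": 1}, {"slide": [0, 0, 0.004], "yaw": 0, "gripper": 1}]'

```text
time: 15.05
eef_pos: [0.5697, 0.145, 0.1288]
tool_rot: [0.173, 0.985, 0.0, 0.0]
wrist_force: [-1.9, -0.2, 2.0]
grip_width: 0.0422
```

On the valve (net 4.5 N). I expect the catch to let go at TCP z of about 0.121.

Emit:
servo_tool --steps '[{"slide": [0, 0, 0.0015], "yaw": 0, "gripper": 1}, {"slide": [0, 0, 0.003], "yaw": 0, "gripper": 1}, {"slide": [0, 0, 0.0045], "yaw": 0, "gripper": 1}, {"slide": [0, 0, 0.0045], "yaw": 0, "gripper": 1}]'

```text
time: 15.45
eef_pos: [0.5696, 0.1449, 0.1238]
tool_rot: [0.173, 0.985, -0.0, 0.0]
wrist_force: [-2.4, -0.8, 3.8]
grip_width: 0.0424
```

Emit:
servo_tool --steps '[{"slide": [0, 0, 0.001], "yaw": 0, "gripper": 1}, {"slide": [0, 0, 0.002], "yaw": 0, "gripper": 1}, {"slide": [0, 0, 0.002], "yaw": 0, "gripper": 1}]'

```text
time: 15.75
eef_pos: [0.5696, 0.1449, 0.1219]
tool_rot: [0.173, 0.985, -0.0, 0.0]
wrist_force: [-2.3, -0.7, 4.9]
grip_width: 0.0421
```

```bash
cat > chk.py <<'E'
from st import *
import sys
o=manip.get_obs(); print(o['eef_pos'],o['wrist_force'])
sc=snap('scene'); C=cloud(sc); r=np.linalg.norm(C[...,:2]-[.569,.145],axis=2)
hs=cv2.cvtColor(sc['img'],cv2.COLOR_RGB2HSV)
b=(cv2.inRange(hs,(100,100,50),(125,255,255))>0)&(r<.035)&(C[...,2]>.06); print('blue band',b.sum(),np.median(C[b],0).round(4))
u,v=proj(sc,[[.569,.145,.1]])[0].astype(int)
cv2.imwrite('pics/'+sys.argv[1],cv2.resize(sc['img'][v-45:v+45,u-55:u+55],None,fx=5,fy=5,interpolation=cv2.INTER_CUBIC)[...,::-1])
E
python3 chk.py c9.png
python3 - <<'E'
from h import *
import pickle
sc=pickle.load(open('w7.pkl','rb'))[1]
sc0=pickle.load(open('s0.pkl','rb'))['scene']
for q in(sc0,sc):
    C=cloud(q); r=np.linalg.norm(C[...,:2]-[.569,.145],axis=2); hs=cv2.cvtColor(q['img'],cv2.COLOR_RGB2HSV)
    b=(cv2.inRange(hs,(100,100,50),(125,255,255))>0)&(r<.035)&(C[...,2]>.06); print('ref band',b.sum(),np.median(C[b],0).round(4))
E
```

```text
[0.5695732  0.14486493 0.12194842] [-2.34439403 -0.69931401  4.91508066]
blue band 20 [0.5839 0.1406 0.0972]
ref band 23 [0.5841 0.1431 0.1021]
ref band 23 [0.5839 0.1418 0.0938]
```

Emit:
servo_tool --steps '[{"slide": [0, 0, 0.0005], "yaw": 0, "gripper": 1}, {"slide": [0, 0, 0.001], "yaw": 0, "gripper": 1}, {"slide": [0, 0, 0.001], "yaw": 0, "gripper": 1}]'

```text
time: 16.1
eef_pos: [0.5696, 0.1449, 0.1212]
tool_rot: [0.173, 0.985, -0.0, 0.0]
wrist_force: [-2.8, -2.0, 7.0]
grip_width: 0.0422
```

```bash
python3 chk.py c10.png
```

```text
[0.56963861 0.14485355 0.12118068] [-2.81685522 -1.98673057  7.00664675]
blue band 26 [0.5845 0.1435 0.1012]
```

View pics/c10.png

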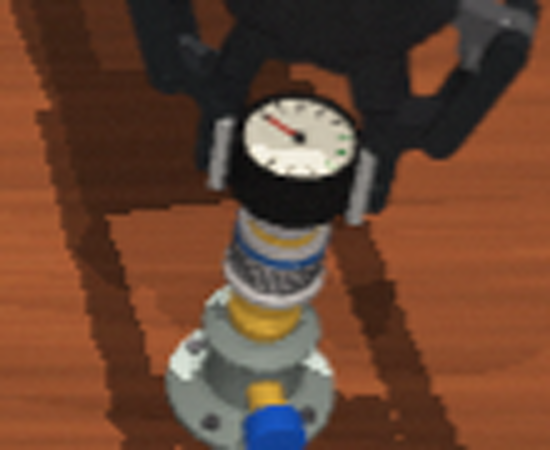

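The sleeve band now reads 0.1012, against 0.1021 forward and 0.0938 caught, so it has sprung up round the plug. I'll push slightly further, then give a gentle tug to confirm the lock.

Emit:
servo_tool --steps '[{"slide": [0, 0, 0.0005], "yaw": 0, "gripper": 1}, {"slide": [0, 0, 0.0005], "yaw": 0, "gripper": 1}, {"slide": [0, 0, 0.0005], "yaw": 0, "gripper": 1}]'

```text
time: 16.45
eef_pos: [0.5697, 0.1448, 0.1207]
tool_rot: [0.173, 0.985, -0.0, 0.0]
wrist_force: [-2.2, -1.7, 6.2]
grip_width: 0.0424
```

```bash
python3 chk.py c11.png;python3 chk.py c11.png
```

```text
[0.56967407 0.14483204 0.12074561] [-2.20897462 -1.69021562  6.15505496]
blue band 27 [0.5845 0.1442 0.1011]
[0.56964329 0.14483188 0.1207201 ] [-1.77158359 -2.37233291  6.96743461]
blue band 26 [0.5847 0.1437 0.1018]
```

Emit:
servo_tool --steps '[{"slide": [0, 0, -0.0015], "yaw": 0, "gripper": 1}, {"slide": [0, 0, -0.003], "yaw": 0, "gripper": 1}, {"slide": [0, 0, -0.004], "yaw": 0, "gripper": 1}, {"slide": [0, 0, -0.004], "yaw": 0, "gripper": 1}]'

```text
time: 16.95
eef_pos: [0.5693, 0.1449, 0.1239]
tool_rot: [0.173, 0.985, -0.0, -0.0]
wrist_force: [0.3, -0.3, -0.5]
grip_width: 0.0422
```

Emit:
servo_tool --steps '[{"slide": [0, 0, -0.001], "yaw": 0, "gripper": 1}, {"slide": [0, 0, -0.001], "yaw": 0, "gripper": 1}, {"slide": [0, 0, -0.001], "yaw": 0, "gripper": 1}]'

```text
time: 17.25
eef_pos: [0.5691, 0.145, 0.1245]
tool_rot: [0.173, 0.985, -0.0, -0.001]
wrist_force: [0.3, -0.9, -7.5]
grip_width: 0.0422
```

```bash
python3 chk.py c12.png
```

```text
[0.56906194 0.14498587 0.12450164] [ 0.29651648 -0.8532759  -7.45247332]
blue band 26 [0.584  0.1435 0.1013]
```

The tug meets resistance (-7.5 N, tool held at 0.1245), so the plug is locked. I'll relax, release and retreat.

Emit:
servo_tool --steps '[{"slide": [0, 0, 0.0015], "yaw": 0, "gripper": 1}, {"slide": [0, 0, 0.0015], "yaw": 0, "gripper": -1}, {"slide": [0, 0, 0.0015], "yaw": 0, "gripper": -1}, {"slide": [0, 0, 0.0015], "yaw": 0, "gripper": -1}, {"slide": [0, 0, 0.0015], "yaw": 0, "gripper": -1}]'

```text
time: 17.8
eef_pos: [0.5698, 0.1451, 0.1242]
tool_rot: [0.173, 0.985, 0.0, 0.0]
wrist_force: [-0.2, 0.3, 0.5]
grip_width: 0.085
```

Emit:
servo_tool --steps '[{"slide": [0, 0, 0], "yaw": 0, "gripper": -1}, {"slide": [0, 0, -0.03], "yaw": 0, "gripper": -1}, {"slide": [0, 0, -0.07], "yaw": 0, "gripper": -1}, {"slide": [0, 0, -0.11], "yaw": 0, "gripper": -1}, {"slide": [0, 0, -0.14], "yaw": 0, "gripper": -1}]'

```text
time: 18.3
eef_pos: [0.57, 0.1451, 0.2669]
tool_rot: [0.173, 0.985, 0.0, 0.001]
wrist_force: [1.2, 0.5, 0.4]
grip_width: 0.0853
```

Emit:
servo_tool --steps '[{"slide": [0, -0.03, 0], "yaw": 0, "gripper": -1}, {"slide": [0, -0.06, 0], "yaw": 0, "gripper": -1}, {"slide": [0, -0.08, 0], "yaw": 0, "gripper": -1}, {"slide": [0, -0.08, 0], "yaw": 0, "gripper": -1}, {"slide": [0, -0.08, 0], "yaw": 0, "gripper": -1}]'

```text
time: 18.8
eef_pos: [0.5423, 0.0698, 0.264]
tool_rot: [0.174, 0.985, 0.0, 0.0]
wrist_force: [0.8, 0.1, 0.4]
grip_width: 0.0854
```

```bash
python3 chk.py c13.png
python3 - <<'E'
from h import *
import pickle
sc=snap('scene','scene2.png'); C=cloud(sc); r=np.linalg.norm(C[...,:2]-[.569,.145],axis=2)
P=C[(r<.035)&(C[...,2]<.18)]; T=P[P[:,2]>np.percentile(P[:,2],99)-.006]; print('top',T.mean(0),np.percentile(P[:,2],[95,99]))
a=pickle.load(open('s0.pkl','rb'))['scene']['img'].astype(int)
d=(abs(a-sc['img'].astype(int)).max(2)>40).astype(np.uint8); d=cv2.morphologyEx(d,cv2.MORPH_OPEN,np.ones((3,3)))
for n,(u0,v0,u1,v1) in dict(nozzle=(155,165,190,200),bottle=(238,240,282,315),cassette=(46,260,168,326),cup=(363,255,408,315)).items(): print(n,d[v0:v1,u0:u1].sum())
E
```

```text
[0.54233022 0.0697679  0.263993  ] [0.79952859 0.11153902 0.40555054]
blue band 26 [0.5839 0.1434 0.1011]
top [0.57306185 0.14649539 0.15348342] [0.15454399 0.15548776]
nozzle 0
bottle 237
cassette 0
cup 0
```

View pics/scene2.png

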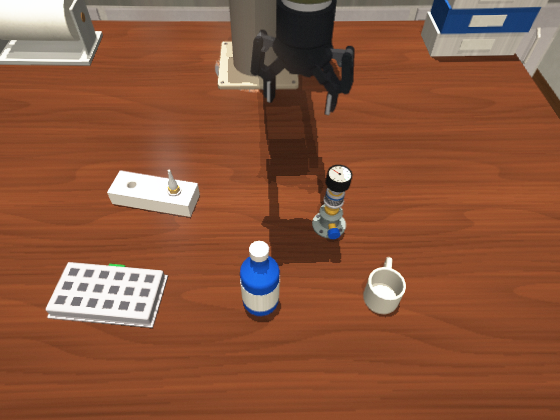

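The gauge stands upright in the coupler at (338,178) with the gripper clear of it. The bottle is still at (259,275), and the pixel change counted on it fits the gripper's shadow. I'm handing in.

```bash
python3 -c "
from bench import manip; print(manip.finish_job())"
```

```text
the job is handed in; nothing more can be done
None
```

The gauge is locked upright in the coupler, the gripper has let go and moved clear, and I handed the job in at about 19 s of the 70 s allowed.

**What I did**
- **Sleeve:** I pulled it down to its hard stop and let go. It stayed back by itself, with its rim about 10 mm below the mouth.
- **Gauge:** I took it from the stand and lowered the plug into the bore with almost no side force. I then pushed it against the valve with about 9 N until the sleeve sprang up.

**Last checks**
- **Sleeve forward:** its blue band measured 0.101 m high, against 0.102 m forward at the start and 0.094 m when caught.
- **Lock:** a gentle upward tug met resistance of 7.5 N (including the gauge's weight of about 2 N). The plug had moved up about 3 to 4 mm first, which I took as play in the lock.
- **Other objects:** comparing pictures from before and after showed no change at the nozzle, cassette or cup. The bottle area did show some changed pixels. The bottle looked to be in the same place, so I put that down to shadow, but I did not measure its position again.
- **Unclear reading:** one band reading during the push fell in between, at 0.097 m. All five readings after it were 0.101 to 0.102 m.

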